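# Refit the removable end of a bench tray and pull it tight with its cam lock

### The arm

A 6-joint arm with a two-finger parallel gripper is mounted at the origin on a cart in front of the work surface, level with it; the furniture and walls round the work are solid. World frame = base frame: x ahead of the robot, y to its left, z up, the work surface at z = 0. Lengths are in m, angles in rad, forces in N, time in s.
With the tool pointing down it reaches from about 0.35 to 0.925 m from the base axis. Payload 6.4 kg.
Tool frame: the origin (TCP) lies between the finger pads; the fingertips stand 25 mm ahead of it and the grasp point (between the pads) lies 6 mm ahead of it; z points along the fingers, y is the direction in which the jaws open and shut (so a half turn about z gives the same grasp; the last joint's range is limited). The gripper opens to 94 mm and grips with 3 to 60 N. Pads are 16 mm wide; open, the fingers measure 119 mm over their backs; the gripper's body (75 mm by 177 mm) begins 78 mm behind the grasp point.
Start: joints at [-1.346, 0.245, 1.558, -0, 1.339, -0.174], TCP at [0.252, -0.599, 0.23] pointing down, gripper open.
Joint ranges: [-3.13, 3.13], [-1.02, 2.26], [0.13, 2.54], [-0.95, 4.09], [0.21, 2.88], [-2.74, 2.74]. Speed limits (rad/s): [2.57, 2.57, 3.14, 3.14, 3.14, 3.14].

### API

Orientations are given as a 3x3 rotation matrix whose columns are the frame's x, y, z axes.
In Python, from bench import monitor, capture, ctrl, silhouettes gives the robot as it stands.
- The arm moves only by the tool jog_arm, never from a script. Its argument "plan" is a list that holds one entry, the list of rows, each a list of 7 numbers: the shift along the world's x, y, z in cm, then the turn, a rotation vector about the world's x, y, z in rad, then the closure in counts, from 0 (fully open) to 255 (shut). A call has 1 to 5 rows; each row shifts and turns the commanded pose from where the row before left it; what a row does not reach is not made up. A row lasts 1/12 s, in which the tool goes at most 41.7 mm and 7.16 degrees, less where a joint would pass 70% of its speed; a pose out of reach is approached as far as the arm can. A call is refused whole if a number of a shift passes 4.17 or a number of a turn 0.125, either way. A call with a gripper value outside its range is refused whole. The fingers move at their own pace and stop on an object; "squeeze" is the grip in N (left out, the last holds). Time passes only in rows, so rows that do not move let the fingers close. It gives the time, the measured TCP pose, the force and the opening at its end, in the units of the state.
- monitor.observe(): the state, without advancing time (a new reading comes with each control period).
- capture(name): name is "scene" or "top" or "wrist"; returns a dict with "frame" (480x640x3 uint8, red, green, blue), "intrinsics" (3x3 intrinsics, pixels), "origin" and "attitude" of the camera in the world. Camera axes: x right, y down, z forward; pixel columns grow to the right and rows downward; lengths in m; the calibration is good to about 2 mm. A picture is of the moment at which its call begins. There is no depth.
- ctrl.finish_job(): hands the job in, once; it reports no verdict.
Trained networks look in the newest picture that a camera, given by its name, has taken for a name from the list of things; names that differ only in an ending like _2 or _b are one class to them, and where a whole thing is asked for, a point or a joint stands for the part that bears it (a point fixed in the world has none). Each returns a list of dicts, best first, with "confidence" (0 to 1); they miss things now and then, are a little off and sometimes report something else, mostly with a low value. They report only what shows in the picture. A call takes as long as a camera call.
- silhouettes(camera, target): "pixels" (480x640 bool, what is visible of it) and "pixel" ([column, row] in pixels, amid what is visible of it).
The state is a dict: "t": time; "joint_pos": joint angles; "qd": joint speeds; "tau": joint torques, N m; "tcp_pos": TCP position; "eef_rot": TCP orientation; "contact_force": force on the tool from outside, world axes, zero at the start; "wrist_torque": the same for the moment, N m; "opening": finger opening in m.
Only numpy, scipy, OpenCV 4.12 (cv2) and the standard library are available. Lean on these libraries where they do the work, as an engineer would, in place of code of your own. Each camera call takes 0.05 s, during which the arm holds its last target. There are 200 camera calls.

### The job

The bench tray has been swept out and its removable end board must go back on. Slide the board squarely onto the open end, bolt and dowels into their openings, until the bolt head stops against the open cam; then turn the cam lock by its knob clockwise, about half a turn, until its hook has drawn the board flush and bites firmly. How far that is differs, so feel for the bite: leave it tight but do not force it, and do not disturb the other things on the bench.

Things in the scene. Friction and masses are not known exactly. Their poses are not given: they have to be found in the camera images.
- tray: Low wooden bench tray, 182 long, 140 wide, screwed down. Origin on the cam's axis at bench level; x points out of its open end, z up. Floor 24 thick, its end face at x=+60; side lips 30 high at y=+-62 to 70; far end wall 60 high at x=-110 to -122. An 18 wide slot, open on top, runs at y=0 from the end face to the cam's pocket; 11.4 mm dowel holes in the end face at y=+-42, z=12.
- slot_mouth (a point): Point in the tray's open end face, middle of the slot's mouth, 12 above the bench; axes as the tray's.
- end_board: Loose wooden end board, 18 thick (x), 140 wide (y), 64 high, about 0.35 kg, standing on the bench. Origin under its centre; z up. On its -x face (x=-9), 12 above its foot: two 10 mm dowels, 18 long with tapered tips, at y=+-42, and at y=0 a 6 mm bolt whose upright barrel head (12 across, 18 high) is centred at x=-59.2. The bolt is screwed in up to 1.5 mm more or less, which no reading shows.
- board_face (a point): Point in the end board's -x face, at the bolt's root, 12 above its foot; axes as the board's (x points away from the tray). When the board is home this lies on slot_mouth with the x axes parallel.
- cam_disc: Steel cam lock, a 60 mm disc cut out to a hook, in a round pocket of the tray's floor. Origin on its axis at bench level, z up. Its hub stands 32 above the bench and carries a flat lever with the knob.
- cam (a joint): Turn of the cam, rad, growing clockwise seen from above, 0 to 4. Up to 0.7 its gap is open to the bolt head, which then stops at the cam's core with the board 3 to 8 mm off the end face. From 1.0 the hook draws it in, taking about 0.1 N m (2 to 3 N at the knob). It bites, board flush, anywhere from 2.1 to 3.6. Tight is 0.1 to 0.2 N m above the free turn; 0.35 above strips it. Stays where left.
- knob (a point): Round upright black knob at the lever's end, 16 across, from 32 to 63 above the bench, 40 from the cam's axis; this point is on its axis, 50 above the bench. It turns with the cam and does not spin by itself. With joint cam at q it bears -1.047-q rad about the tray's z from the tray's x axis.
- light_a: Bystander: short turning tool with a wooden handle, lying, 32x176x31; origin under its middle.
- former_j: Bystander: small turned wooden former, 62 across, 55 high; origin under its centre.
- bradawl: Bystander: bradawl with a turned wooden handle, lying, 25x151x26; origin under its middle.

How it is judged:
By the outcome, as a careful person would: the job done as asked, in the order asked, and still so for the second after the job is handed in, with the robot touching nothing.
It also fails if it takes over 70 s, if anything falls off the work surface, if the arm or the gripper's body presses on something with over 40 N, if the wrist force passes 120 N, or if a joint passes its speed limit or range.

## Working session

There is one attempt and no reset: what is moved stays moved. The work goes in short steps, Python scripts to look and compute and a tool call to move; the robot and the scene stay as the last step left them, time stands still between calls to the robot, and variables do not carry over. Pictures are saved under pics/ and viewed, about 8 in all and at most 12, crops included, and the job is handed in when it is done.

Besides the shell and the picture viewer there is one more tool, called after "Emit:" as name(argument=value, ...), one argument or row to a line, values as JSON. jog_arm: Moves the arm, as the interface text tells. Its arguments: {"type":"object","properties":{"plan":{"type":"array"},"squeeze":{"type":"number"}},"required":["plan"]}

```bash
mkdir -p pics; cat > h.py <<'E'
import numpy as np,cv2
from bench import monitor,capture,ctrl,silhouettes
def ray(c,px):
    d=np.asarray(c["attitude"])@np.linalg.inv(np.asarray(c["intrinsics"]))@np.array([px[0],px[1],1.]);return np.asarray(c["origin"]),d
def onz(c,px,z):
    o,d=ray(c,px);return o+d*(z-o[2])/d[2]
def proj(c,p):
    q=np.asarray(c["intrinsics"])@np.asarray(c["attitude"]).T@(np.asarray(p)-np.asarray(c["origin"]));return q[:2]/q[2]
def save(c,n): cv2.imwrite(f"pics/{n}.png",c["frame"][:,:,::-1])
E
python3 - <<'E'
from h import *
np.set_printoptions(precision=4,suppress=True)
s=monitor.observe();print(s)
for n in("top","scene"):
    c=capture(n);save(c,n+"0");print(n,c["intrinsics"],c["origin"],c["attitude"])
    for t in("tray","end_board","cam_disc","knob","light_a","former_j","bradawl"):
        for r in silhouettes(n,t)[:2]:
            m=r["pixels"].astype(np.uint8);cn=max(cv2.findContours(m,0,2)[0],key=cv2.contourArea)
            print(t,round(r["confidence"],2),r["pixel"],m.sum(),cv2.boxPoints(cv2.minAreaRect(cn)).round(1).tolist(), onz(c,r["pixel"],.03).round(3))
E
```

```text
{'t': 0.0, 'joint_pos': array([-1.3461,  0.2458,  1.559 , -0.    ,  1.3387, -0.1741]), 'qd': array([-0.0008, -0.0001,  0.0001, -0.0006, -0.0004,  0.0001]), 'tau': array([  0.0006, -41.5836, -31.4599,   0.0685,   0.0333,  -0.0002]), 'tcp_pos': array([ 0.2523, -0.5985,  0.2294]), 'eef_rot': array([[ 0.9215,  0.3883, -0.0004],
       [ 0.3883, -0.9215,  0.0018],
       [ 0.0003, -0.0018, -1.    ]]), 'contact_force': array([-0.4801,  0.0156, -0.4468]), 'wrist_torque': array([-0.0121,  0.0107, -0.0359]), 'opening': 0.0938927086817569}
top [[523.8476   0.     314.8988]
 [  0.     523.8476 234.1291]
 [  0.       0.       1.    ]] [ 0.5147 -0.1372  0.9122] [[ 0.0001 -0.995   0.0998]
 [-0.9996 -0.0028 -0.0264]
 [ 0.0266 -0.0998 -0.9947]]
tray 0.63 [310.6, 279.2] 9191 [[253.89999389648438, 321.6000061035156], [255.8000030517578, 236.60000610351562], [367.0, 239.10000610351562], [365.0, 324.1000061035156]] [ 0.527 -0.153  0.03 ]
end_board 0.86 [188.8, 283.6] 1612 [[179.6999969482422, 326.6000061035156], [185.89999389648438, 239.3000030517578], [212.8000030517578, 241.1999969482422], [206.600006
[... 2201 characters left out ...]
7  0.03 ]
knob 0.95 [359.7, 280.8] 894 [[326.5, 277.70001220703125], [339.70001220703125, 255.39999389648438], [385.3999938964844, 282.6000061035156], [372.20001220703125, 304.79998779296875]] [ 0.531 -0.115  0.03 ]
light_a 0.89 [310.2, 229.6] 551 [[290.5, 237.5], [321.0, 207.0], [332.0, 218.0], [301.5, 248.5]] [ 0.681 -0.226  0.03 ]
light_a 0.6 [372.8, 276.4] 8031 [[302.8999938964844, 301.29998779296875], [333.29998779296875, 210.10000610351562], [435.6000061035156, 244.1999969482422], [405.20001220703125, 335.3999938964844]] [ 0.517 -0.137  0.03 ]
bradawl 0.53 [357.7, 220.4] 219 [[344.0, 229.60000610351562], [363.5, 206.1999969482422], [371.0, 212.5], [351.5, 236.0]] [ 0.616 -0.303  0.03 ]
```

View pics/top0.png

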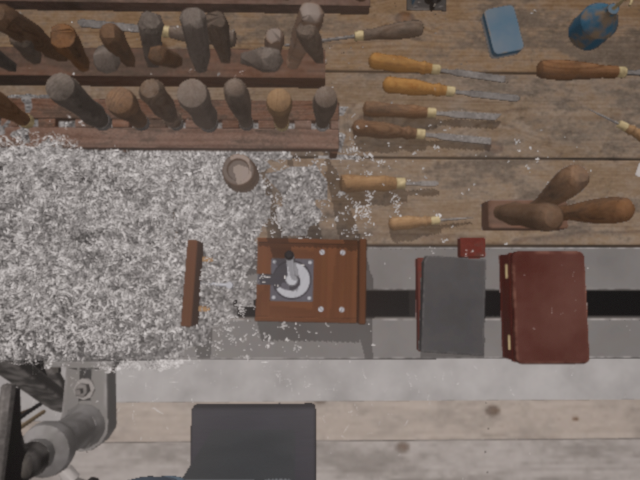

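View pics/scene0.png

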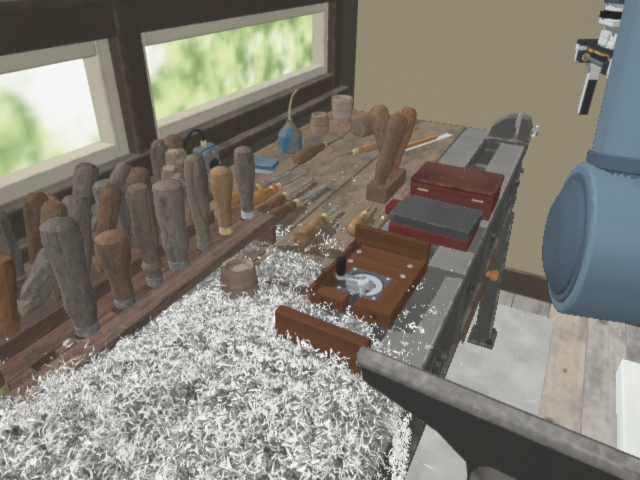

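Top view: the tray's open end faces left (+y world), with the knob at about (289,255) and the cam at about (293,280). The board is at (190,284) and its dowels already point at the tray. Next I fit the poses.

```bash
cat >> h.py <<'E'
from scipy.optimize import minimize
def box(x0,x1,y0,y1,z0,z1): return np.array([[x,y,z] for x in(x0,x1) for y in(y0,y1) for z in(z0,z1)])*1e-3
TRAY=[box(-122,60,-70,70,0,24),box(-122,60,-70,-62,0,30),box(-122,60,62,70,0,30),box(-122,-110,-70,70,0,60)]
BOARD=[box(-9,9,-70,70,0,64)]
def T(p,P):
    c,s=np.cos(p[2]),np.sin(p[2]);return P@np.array([[c,s,0],[-s,c,0],[0,0,1]])+[p[0],p[1],0]
def mask(c,p,M):
    S=4;m=np.zeros((480*S,640*S),np.uint8)
    for B in M:
        q=np.array([proj(c,v) for v in T(p,B)])*S+(S-1)/2
        cv2.fillConvexPoly(m,cv2.convexHull(q.round().astype(np.int32)),1)
    return cv2.resize(m.astype(np.float32),(640,480),interpolation=cv2.INTER_AREA)
def fit(views,p0,M):
    def f(u):
        p=[u[0]/100,u[1]/100,u[2]/10];e=0
        for c,k in views:
            m=mask(c,p,M);e+=np.abs(m-k).sum()/k.sum()
        return e
    u0=np.array([p0[0]*100,p0[1]*100,p0[2]*10])
    for d in(1.,.3):
        r=minimize(f,u0,method="Nelder-Mead",options=dict(initial_simplex=u0+np.vstack([np.zeros(3),np.eye(3)*d]),xatol=.01,fatol=1e-4));u0=r.x
    return np.array([u0[0]/100,u0[1]/100,u0[2]/10]),r.fun
E
python3 - <<'E'
from h import *
np.set_printoptions(precision=4,suppress=True)
ct=capture("top");kt={t:silhouettes("top",t)[0]["pixels"] for t in("tray","end_board","cam_disc")}
cs=capture("scene");ks={t:silhouettes("scene",t)[0]["pixels"] for t in("tray","end_board")}
kt["tray"]=cv2.morphologyEx((kt["tray"]|kt["cam_disc"]).astype(np.uint8),cv2.MORPH_CLOSE,np.ones((15,15)))
ks["tray"]=cv2.morphologyEx(ks["tray"].astype(np.uint8),cv2.MORPH_CLOSE,np.ones((15,15)))
P={}
for n,M,p0 in(("tray",TRAY,[.525,-.127,1.57]),("end_board",BOARD,[.52,.055,1.6])):
    for v in([(ct,kt[n])],[(cs,ks[n])],[(ct,kt[n]),(cs,ks[n])]):
        p,e=fit(v,p0,M);print(n,p,round(e,3))
    P[n]=fit([(ct,kt[n])],p0,M)[0]
im=[]
for c,(a,b) in((ct,(160,200)),(cs,(260,200))):
    f=c["frame"][:,:,::-1].copy()
    for n,M in(("tray",TRAY),("end_board",BOARD)):
        m=(mask(c,P[n],M)>.5).astype(np.uint8);cv2.drawContours(f,cv2.findContours(m,0,2)[0],-1,(0,255,0),1)
    im.append(cv2.resize(f[b:b+190,a:a+220],None,fx=1.8*2*.5*2,fy=3.6*.5*2,interpolation=cv2.INTER_CUBIC)[:600])
o=np.hstack(im);o=cv2.resize(o,(800,int(o.shape[0]*800/o.shape[1])));cv2.imwrite("pics/fit.png",o)
E
```

```text
tray [ 0.5256 -0.1199  1.5502] 0.017
tray [ 0.5256 -0.1196  1.551 ] 0.032
tray [ 0.5257 -0.1197  1.5515] 0.049
end_board [0.5204 0.0437 1.5392] 0.202
end_board [0.5331 0.0321 1.3645] 0.438
end_board [0.5204 0.0432 1.5314] 0.737
```

View pics/fit.png

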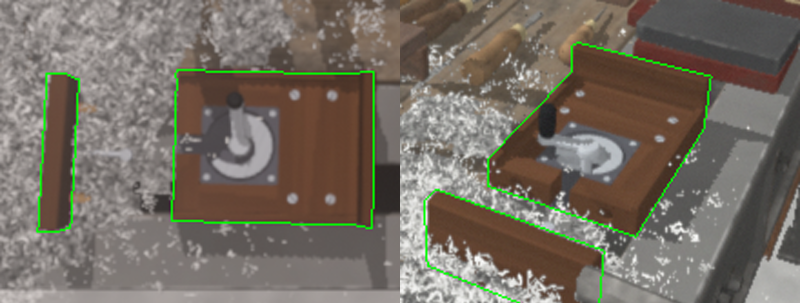

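The tray fit is tight: cam axis (0.5256, -0.1198), yaw 1.551. Shavings cover the board's foot, so I'll check it from near with the wrist camera. I'm moving there while turning the tool so that joint 6 has room for the later clockwise turn.

Emit:
jog_arm(
  plan=[
    [[1.2, 2.7, 0.5, 0, 0, 0.122, 0], [1.2, 2.7, 0.5, 0, 0, 0.122, 0], [1.2, 2.7, 0.5, 0, 0, 0.122, 0], [1.2, 2.7, 0.5, 0, 0, 0.122, 0], [1.2, 2.7, 0.5, 0, 0, 0.122, 0]],
  ],
)

```text
t: 1.57
tcp_pos: [0.3128, -0.4627, 0.2557]
eef_rot: [[0.528, 0.849, 0.0], [0.849, -0.528, 0.0], [0.0, 0.0, -1.0]]
contact_force: [1.0, -0.6, -0.5]
opening: 0.0938
```

```bash
python3 -c "
from h import *
s=monitor.observe();print(s['joint_pos'],s['tcp_pos'],s['eef_rot'])"
```

```text
[-1.17946779e+00  1.01644252e-02  1.76925126e+00  8.36604942e-05
  1.36216318e+00 -6.23157322e-01] [ 0.3127524  -0.46271797  0.25567485] [[ 5.28071330e-01  8.49200014e-01  8.09159092e-05]
 [ 8.49200016e-01 -5.28071333e-01  1.84768698e-05]
 [ 5.84199302e-05  5.89566861e-05 -9.99999997e-01]]
```

Emit:
jog_arm(
  plan=[
    [[1.2, 2.7, 0, 0, 0, 0.122, 0], [1.2, 2.7, 0, 0, 0, 0.122, 0], [1.2, 2.7, 0, 0, 0, 0.122, 0], [1.2, 2.7, 0, 0, 0, 0.122, 0], [1.2, 2.7, 0, 0, 0, 0.122, 0]],
  ],
)

```text
t: 1.98
tcp_pos: [0.3728, -0.3277, 0.2556]
eef_rot: [[-0.054, 0.999, 0.0], [0.999, 0.054, -0.0], [-0.0, 0.0, -1.0]]
contact_force: [0.8, -0.7, 0.9]
opening: 0.0938
```

Emit:
jog_arm(
  plan=[
    [[1.2, 2.7, 0, 0, 0, 0.122, 0], [1.2, 2.7, 0, 0, 0, 0.122, 0], [1.2, 2.7, 0, 0, 0, 0.122, 0], [1.2, 2.7, 0, 0, 0, 0.122, 0], [1.2, 2.7, 0, 0, 0, 0.122, 0]],
  ],
)

```text
t: 2.4
tcp_pos: [0.4328, -0.1927, 0.2557]
eef_rot: [[-0.616, 0.788, 0.001], [0.788, 0.616, -0.0], [-0.001, 0.0, -1.0]]
contact_force: [0.4, -0.7, 0.1]
opening: 0.0941
```

Emit:
jog_arm(
  plan=[
    [[1.2, 2.7, 0, 0, 0, 0.122, 60], [1.2, 2.7, 0, 0, 0, 0.122, 100], [1.2, 2.7, 0, 0, 0, 0.122, 100], [1.2, 2.7, 0, 0, 0, 0.122, 100], [1.2, 2.7, 0, 0, 0, 0.122, 100]],
  ],
)

```text
t: 2.82
tcp_pos: [0.4928, -0.0575, 0.2557]
eef_rot: [[-0.956, 0.292, 0.001], [0.292, 0.956, -0.0], [-0.001, -0.0, -1.0]]
contact_force: [0.1, 0.5, 0.3]
opening: 0.0639
```

Emit:
jog_arm(
  plan=[
    [[1.2, 2.7, 0, 0, 0, 0.122, 100], [1.2, 2.7, 0, 0, 0, 0.122, 100], [0, 0, 0, 0, 0, 0, 100]],
  ],
)

```text
t: 3.07
tcp_pos: [0.5174, -0.0015, 0.2556]
eef_rot: [[-0.999, 0.051, 0.001], [0.051, 0.999, 0.001], [-0.001, 0.001, -1.0]]
contact_force: [0.1, -0.2, 0.5]
opening: 0.0571
```

```bash
cat > w.py <<'E'
from h import *
np.set_printoptions(precision=4,suppress=True)
import sys
s=monitor.observe();print(s['joint_pos'],s['tcp_pos'],s['opening'])
c=capture("wrist");save(c,sys.argv[1]);print(c["origin"],c["attitude"],c["intrinsics"][0])
for t in("tray","end_board","knob"):
    for r in silhouettes("wrist",t)[:1]:
        m=r["pixels"].astype(np.uint8);cn=max(cv2.findContours(m,0,2)[0],key=cv2.contourArea)
        print(t,round(r["confidence"],2),r["pixel"],m.sum(),cv2.boxPoints(cv2.minAreaRect(cn)).round(1).tolist())
E
python3 w.py w1
```

```text
[-0.2229 -0.0919  1.8682  0.0013  1.3648 -1.7434] [ 0.5174 -0.0015  0.2556] 0.057103518664029164
[0.4397 0.0031 0.4101] [[ 0.0504  0.962   0.2684]
 [ 0.9987 -0.049  -0.0121]
 [ 0.0015  0.2686 -0.9632]] [409.7467   0.     320.2574]
tray 0.72 [154.2, 216.3] 30487 [[33.20000076293945, 154.10000610351562], [256.20001220703125, 135.5], [269.0, 288.79998779296875], [45.900001525878906, 307.29998779296875]]
end_board 0.86 [368.4, 207.3] 4523 [[336.29998779296875, 289.1000061035156], [342.1000061035156, 130.6999969482422], [384.6000061035156, 132.1999969482422], [378.79998779296875, 290.6000061035156]]
knob 0.66 [193.1, 226.5] 2643 [[156.89999389648438, 273.70001220703125], [172.0, 184.3000030517578], [224.6999969482422, 193.1999969482422], [209.5, 282.6000061035156]]
```

View pics/w1.png

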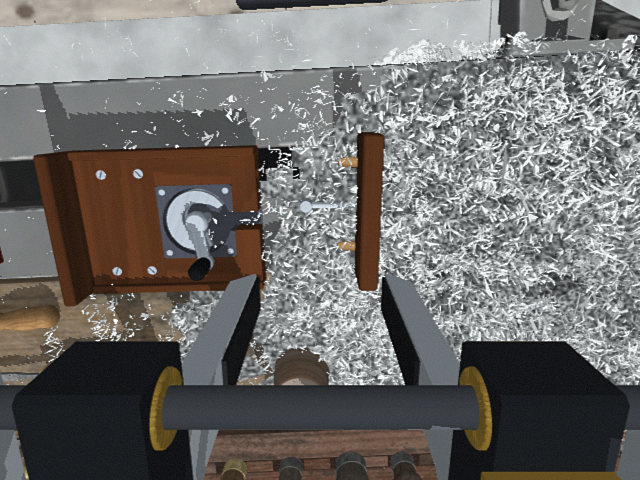

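Wrist view: the board's top edge runs from about (371,133) to (368,290), its dowels and bolt head (306,206) point at the slot mouth (258,215), and the knob is at (200,268). Next is a fit on colour.

```bash
cat > bf.py <<'E'
from h import *
np.set_printoptions(precision=4,suppress=True)
def brown(c,roi):
    h=cv2.cvtColor(c["frame"],cv2.COLOR_RGB2HSV);m=((h[...,0]<14)&(h[...,1]>105)&(h[...,2]>25)&(h[...,2]<150)).astype(np.uint8)
    k=np.zeros_like(m);a,b,x,y=roi;k[b:y,a:x]=m[b:y,a:x]
    return cv2.morphologyEx(cv2.morphologyEx(k,cv2.MORPH_CLOSE,np.ones((5,5))),cv2.MORPH_OPEN,np.ones((9,9)))
E
python3 - <<'E'
from bf import *
cw=capture("wrist");kw=brown(cw,(330,110,410,310));ct=capture("top");kt=brown(ct,(170,225,222,340))
tw=silhouettes("wrist","tray")
f=cw["frame"][:,:,::-1].copy()
for v in([(cw,kw)],[(ct,kt)]):
    p,e=fit(v,[.52,.045,1.54],BOARD);print("board",p,e,v[0][1].sum())
p,e=fit([(cw,kw)],[.52,.045,1.54],BOARD)
m=(mask(cw,p,BOARD)>.5).astype(np.uint8);cv2.drawContours(f,cv2.findContours(m,0,2)[0],-1,(0,255,0),1)
cv2.drawContours(f,cv2.findContours(kw,0,2)[0],-1,(255,0,0),1)
tp=[.5256,-.1197,1.551]
m=(mask(cw,tp,TRAY)>.5).astype(np.uint8);cv2.drawContours(f,cv2.findContours(m,0,2)[0],-1,(0,255,255),1)
# knob angle
for q in(0,.15,.3,.45,.6):
    a=-1.047-q;k=T(tp,np.array([[.04*np.cos(a),.04*np.sin(a),.063]]))[0];print(q,k,proj(cw,k))
    cv2.circle(f,tuple(int(v) for v in proj(cw,k)),2,(0,0,255),-1)
cv2.imwrite("pics/w1f.png",cv2.resize(f[110:320,20:420],None,fx=2,fy=2))
E
```

```text
board [0.5221 0.0435 1.5387] 0.17252621672492605 3719
board [0.52  0.045 1.54 ] inf 0
0 [ 0.5606 -0.1004  0.063 ] [217.0676 269.0901]
0.15 [ 0.5631 -0.1058  0.063 ] [211.4072 272.0339]
0.3 [ 0.5648 -0.1116  0.063 ] [205.3011 274.1113]
0.45 [ 0.5655 -0.1175  0.063 ] [198.8767 275.2832]
0.6 [ 0.5654 -0.1235  0.063 ] [192.2669 275.5279]h.py:26: RuntimeWarning: divide by zero encountered in divide
  m=mask(c,p,M);e+=np.abs(m-k).sum()/k.sum()
  np.max(np.abs(fsim[0] - fsim[1:])) <= fatol):
```

View pics/w1f.png

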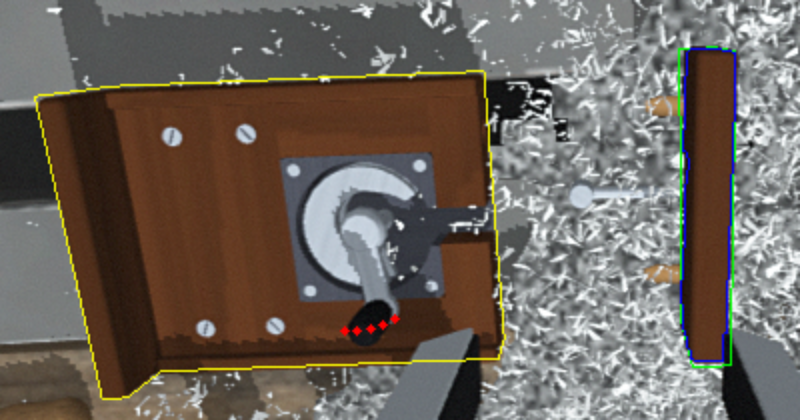

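```bash
python3 - <<'E'
from bf import *
c=capture("wrist");k=brown(c,(330,110,410,310))
R=[(np.where(k[r])[0].max()+.5,r) for r in range(140,286) if k[r].any()]
P=np.array([onz(c,p,.064) for p in R]);a=np.polyfit(P[:,0],P[:,1],1);res=P[:,1]-np.polyval(a,P[:,0])
g=abs(res)<.0015;a=np.polyfit(P[g,0],P[g,1],1)
print("outer top edge yaw",np.pi/2+np.arctan(a[0]),"std",res[g].std(),"y at .5257",np.polyval(a,.5257))
rows=np.where(k[:,360:].sum(1)>6)[0];print(rows.min(),rows.max(),onz(c,(370,rows.min()-.5),.064),onz(c,(370,rows.max()+.5),.064))
# brightness profile across the board
f=c["frame"].astype(int).sum(2)
for r in(170,210,250): print(r,f[r,350:392].tolist())
E
```

```text
outer top edge yaw 1.511232179748824 std 0.0003836079848281386 y at .5257 0.05092477267072667
134 290 [0.4506 0.0398 0.064 ] [0.5894 0.0359 0.064 ]
170 [373, 392, 414, 479, 527, 363, 308, 316, 316, 306, 262, 203, 72, 72, 71, 82, 74, 92, 126, 152, 166, 173, 182, 161, 183, 159, 177, 170, 172, 179, 165, 183, 169, 156, 178, 184, 169, 145, 150, 279, 389, 457]
210 [328, 250, 248, 315, 429, 404, 506, 580, 475, 462, 360, 277, 70, 80, 68, 82, 81, 127, 147, 167, 172, 184, 175, 173, 174, 172, 176, 171, 184, 176, 171, 178, 177, 175, 158, 181, 510, 762, 356, 330, 367, 374]
250 [319, 348, 407, 470, 428, 533, 366, 349, 364, 346, 258, 64, 79, 68, 76, 102, 115, 154, 161, 185, 173, 158, 178, 181, 175, 169, 177, 190, 175, 185, 174, 176, 170, 165, 180, 435, 724, 632, 412, 410, 611, 667]
```

Board centre is (0.520, 0.042), yaw about 1.515, and the tool yaw is already 1.520. Descending to grasp: TCP z 0.054, fingertips at 0.029.

Emit:
jog_arm(
  plan=[
    [[0.26, 2.2, -3, 0, 0, 0, 100], [0, 2.18, -3, 0, 0, 0, 100], [0, 0, -4, 0, 0, 0, 100], [0, 0, -4, 0, 0, 0, 100], [0, 0, -3.5, 0, 0, 0, 100]],
  ],
)

```text
t: 3.88
tcp_pos: [0.5183, 0.0386, 0.0785]
eef_rot: [[-0.998, 0.059, -0.0], [0.059, 0.998, -0.0], [0.0, -0.0, -1.0]]
contact_force: [-0.3, 0.1, 0.7]
opening: 0.0572
```

Emit:
jog_arm(
  plan=[
    [[0, 0, -1.66, 0, 0, 0, 100], [0, 0, -1, 0, 0, 0, 100], [0, 0, 0, 0, 0, 0, 120], [0, 0, 0, 0, 0, 0, 150], [0, 0, 0, 0, 0, 0, 180]],
  ],
  squeeze=12,
)

```text
t: 4.3
tcp_pos: [0.5206, 0.0384, 0.0557]
eef_rot: [[-0.998, 0.059, 0.003], [0.059, 0.998, -0.001], [-0.003, -0.0, -1.0]]
contact_force: [-0.4, 0.4, 0.2]
opening: 0.0404
```

Emit:
jog_arm(
  plan=[
    [[0, 0, 0, 0, 0, 0, 200], [0, 0, 0, 0, 0, 0, 220], [0, 0, 0, 0, 0, 0, 235], [0, 0, 0, 0, 0, 0, 255], [0, 0, 0, 0, 0, 0, 255]],
  ],
  squeeze=25,
)

```text
t: 4.72
tcp_pos: [0.5197, 0.0389, 0.0548]
eef_rot: [[-0.998, 0.059, 0.002], [0.059, 0.998, 0.0], [-0.002, 0.0, -1.0]]
contact_force: [0.3, 1.7, 4.5]
opening: 0.0178
```

```bash
python3 w.py w2; python3 -c "
from h import *
s=monitor.observe();print(s['eef_rot'],s['contact_force'],s['wrist_torque'],s['opening'])"
```

```text
[-0.1432  0.1841  1.988   0.0004  0.968  -1.6554] [0.5197 0.0389 0.0548] 0.017754356437228187
[0.4419 0.0443 0.2092] [[ 0.0586  0.9614  0.269 ]
 [ 0.9983 -0.0566 -0.0153]
 [ 0.0005  0.2694 -0.963 ]] [409.7467   0.     320.2574]
tray 0.87 [67.9, 286.7] 30343 [[-0.0, 168.0], [149.0, 168.0], [149.0, 384.0], [0.0, 384.0]]
end_board 0.56 [316.4, 280.5] 14653 [[289.0, 141.0], [345.0, 141.0], [345.0, 384.0], [289.0, 384.0]]
knob 0.89 [18.6, 329.8] 4398 [[-0.0, 259.0], [52.0, 259.0], [52.0, 384.0], [0.0, 384.0]]
[[-9.98272640e-01  5.87365423e-02  1.32461578e-03]
 [ 5.87367485e-02  9.98273500e-01  1.17321047e-04]
 [-1.31543780e-03  1.94922016e-04 -9.99999116e-01]] [-0.97709985  1.68822384  6.35556265] [0.34390911 0.02325211 0.06035615] 0.0180140238805122
```

View pics/w2.png

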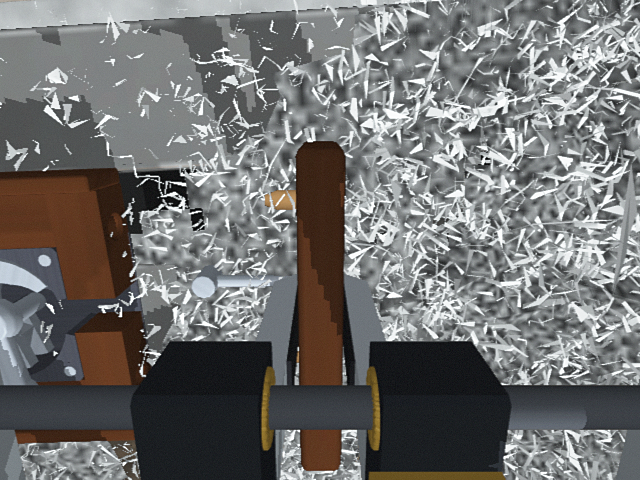

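```bash
python3 - <<'E'
from h import *
np.set_printoptions(precision=4,suppress=True)
c=capture("wrist");f=c["frame"][:,:,::-1].copy()
print("board ends",onz(c,(321,141),.064),onz(c,(321,470),.064),"head",onz(c,(204,286),.021))
tp=[.5257,-.1197,1.551]
for P in([60,-9,24],[60,9,24],[60,-70,30],[60,70,30],[60,62,30],[60,-62,30],[60,42,12],[60,-42,12]):
    q=proj(c,T(tp,np.array([P])*1e-3)[0]);print(P,q);cv2.circle(f,tuple(int(round(v)) for v in q),1,(0,255,0),-1)
bp=[.5200,.0389,1.512]
m=(mask(c,bp,BOARD)>.5).astype(np.uint8);cv2.drawContours(f,cv2.findContours(m,0,2)[0],-1,(0,255,0),1)
cv2.imwrite("pics/w2f.png",cv2.resize(f[130:480,0:360],None,fx=1.7,fy=1.7,interpolation=cv2.INTER_CUBIC))
E
```

```text
board ends [0.4486 0.0442 0.064 ] [0.589  0.0361 0.064 ] head [ 0.517  -0.0175  0.021 ]
[60, -9, 24] [123.3813 327.9934]
[60, 9, 24] [117.1934 294.8084]
[60, -70, 30] [137.5837 437.933 ]
[60, 70, 30] [ 86.464  170.9242]
[60, 62, 30] [ 89.9604 189.1866]
[60, -62, 30] [135.148 425.211]
[60, 42, 12] [117.2722 223.4253]
[60, -42, 12] [143.5262 371.4138]
```

View pics/w2f.png

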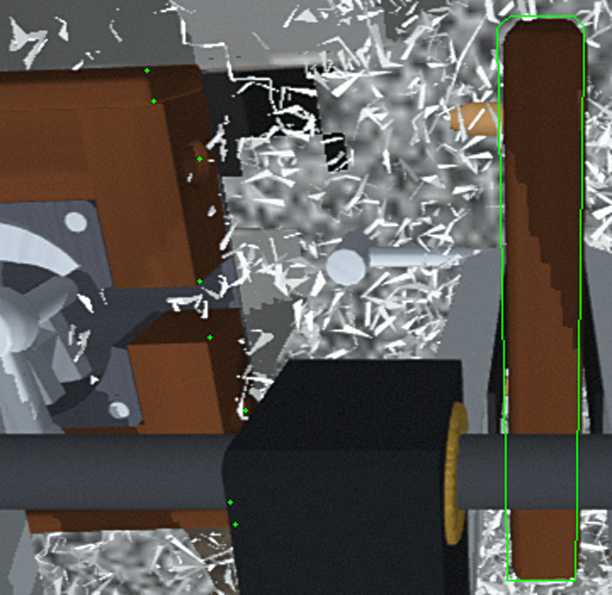

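Emit:
jog_arm(
  plan=[
    [[0, 0, 0.05, 0, 0, 0.02, 255], [0.44, -0.7, 0, 0, 0, 0.019, 255], [0.44, -1, 0, 0, 0, 0, 255], [0, -1.1, 0, 0, 0, 0, 255], [0, 0, 0, 0, 0, 0, 255]],
  ],
)

```text
t: 5.38
tcp_pos: [0.5285, 0.0092, 0.0548]
eef_rot: [[-1.0, 0.02, 0.002], [0.02, 1.0, -0.001], [-0.002, -0.001, -1.0]]
contact_force: [1.4, -2.9, 2.9]
opening: 0.0181
```

```bash
python3 - <<'E'
from h import *
np.set_printoptions(precision=4,suppress=True)
s=monitor.observe();print(s['tcp_pos'],s['eef_rot'][:,1],s['contact_force'],s['wrist_torque'])
c=capture("wrist");f=c["frame"][:,:,::-1].copy()
cv2.imwrite("pics/w3.png",cv2.resize(f[130:480,0:400],None,fx=1.7,fy=1.7,interpolation=cv2.INTER_CUBIC))
tp=[.5257,-.1197,1.551]
for P in([60,-9,24],[60,9,24],[60,42,12],[60,-42,12]): print(P,proj(c,T(tp,np.array([P])*1e-3)[0]))
bp=[s['tcp_pos'][0],s['tcp_pos'][1],1.551]
for P in([-27,42,12],[-9,42,12],[-59.2,0,21],[0,70,64]): print(P,proj(c,T(bp,np.array([P])*1e-3)[0]))
E
```

```text
[0.5285 0.0092 0.0548] [ 0.0204  0.9998 -0.0013] [ 1.3734 -2.9125  2.9419] [-0.4626 -0.2804  0.0442]
[60, -9, 24] [178.5712 303.6588]
[60, 9, 24] [175.0642 269.269 ]
[60, 42, 12] [176.9961 196.9398]
[60, -42, 12] [191.6595 350.0248]
[-27, 42, 12] [263.0776 197.4927]
[-9, 42, 12] [300.0223 197.4818]
[-59.2, 0, 21] [198.6415 284.841 ]
[0, 70, 64] [317.5915 144.6515]
```

View pics/w3.png

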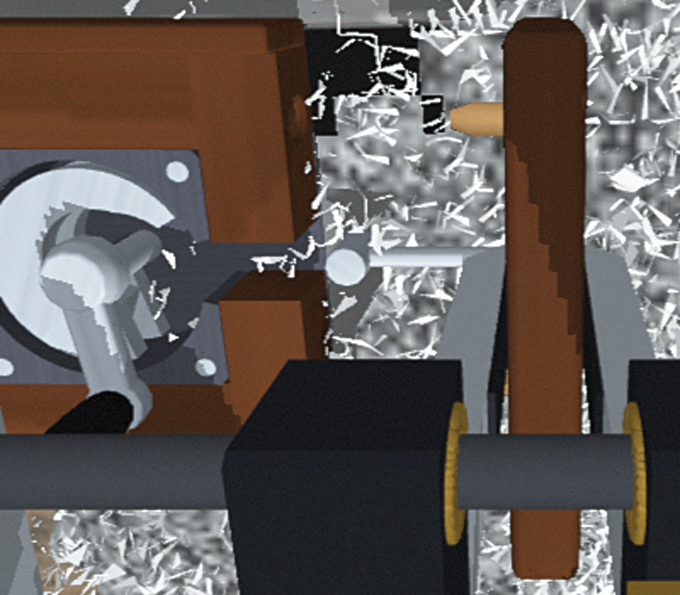

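The dowel sits about 2.4 px (1.2 mm) to +x of its hole line, and the head agrees. I'm correcting and advancing to just before the dowels enter.

Emit:
jog_arm(
  plan=[
    [[-0.12, -0.3, 0, 0, 0, 0, 255], [-0.03, -1.2, 0, 0, 0, 0, 255], [-0.03, -1.2, 0, 0, 0, 0, 255], [-0.02, -1, 0, 0, 0, 0, 255], [0, 0, 0, 0, 0, 0, 255]],
  ],
)

```text
t: 5.85
tcp_pos: [0.5259, -0.0273, 0.0548]
eef_rot: [[-1.0, 0.02, 0.0], [0.02, 1.0, -0.001], [-0.0, -0.001, -1.0]]
contact_force: [-0.8, -2.2, 4.8]
opening: 0.0177
```

```bash
python3 - <<'E'
from h import *
np.set_printoptions(precision=4,suppress=True)
s=monitor.observe();print(s['tcp_pos'],s['eef_rot'][:,1],s['contact_force'],s['wrist_torque'])
c=capture("wrist");f=c["frame"][:,:,::-1].copy()
cv2.imwrite("pics/w4.png",cv2.resize(f[150:400,100:400],None,fx=2.4,fy=2.4,interpolation=cv2.INTER_CUBIC))
tp=[.5257,-.1197,1.551]
for P in([60,-9,24],[60,9,24],[60,42,12],[60,-42,12]): print(P,proj(c,T(tp,np.array([P])*1e-3)[0]))
E
```

```text
[ 0.5259 -0.0273  0.0548] [ 0.0203  0.9998 -0.0005] [-0.8364 -2.2002  4.8388] [-0.3109 -0.1245  0.0283]
[60, -9, 24] [252.7809 307.3531]
[60, 9, 24] [251.1111 273.1165]
[60, 42, 12] [252.0175 200.9153]
[60, -42, 12] [259.0034 353.3451]
```

View pics/w4.png

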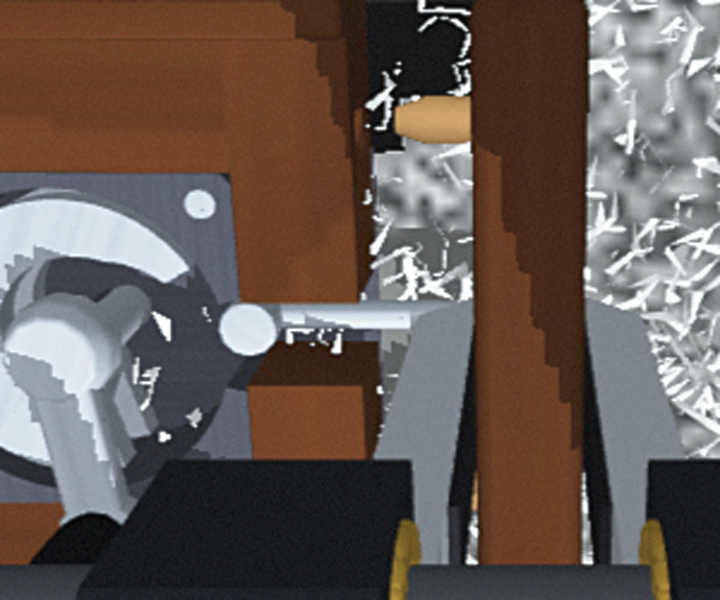

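Emit:
jog_arm(
  plan=[
    [[0.04, -0.4, 0, 0, 0, 0, 255], [-0.01, -0.3, 0, 0, 0, 0, 255], [0, -0.3, 0, 0, 0, 0, 255], [0, 0, 0, 0, 0, 0, 255]],
  ],
)

```text
t: 6.23
tcp_pos: [0.5261, -0.0357, 0.0548]
eef_rot: [[-1.0, 0.02, 0.0], [0.02, 1.0, 0.001], [-0.0, 0.001, -1.0]]
contact_force: [0.5, 3.3, 6.5]
opening: 0.0179
```

Emit:
jog_arm(
  plan=[
    [[-0.01, -0.25, 0, 0, 0, 0, 255], [0, -0.2, 0, 0, 0, 0, 255], [0, 0, 0, 0, 0, 0, 255]],
  ],
)

```text
t: 6.48
tcp_pos: [0.5261, -0.0399, 0.0548]
eef_rot: [[-1.0, 0.02, 0.001], [0.02, 1.0, 0.002], [-0.001, 0.002, -1.0]]
contact_force: [0.8, 3.8, 6.6]
opening: 0.0179
```

```bash
python3 - <<'E'
from h import *
np.set_printoptions(precision=4,suppress=True)
s=monitor.observe();print(s['tcp_pos'],s['eef_rot'][:,1],s['contact_force'],s['wrist_torque'])
c=capture("wrist");f=c["frame"][:,:,::-1].copy()
cv2.imwrite("pics/w5.png",cv2.resize(f[130:400,80:380],None,fx=2.2,fy=2.2,interpolation=cv2.INTER_CUBIC))
E
```

```text
[ 0.5261 -0.0399  0.0548] [0.0201 0.9998 0.0018] [0.8131 3.8039 6.5993] [ 0.8996 -0.3369  0.0668]
```

View pics/w5.png

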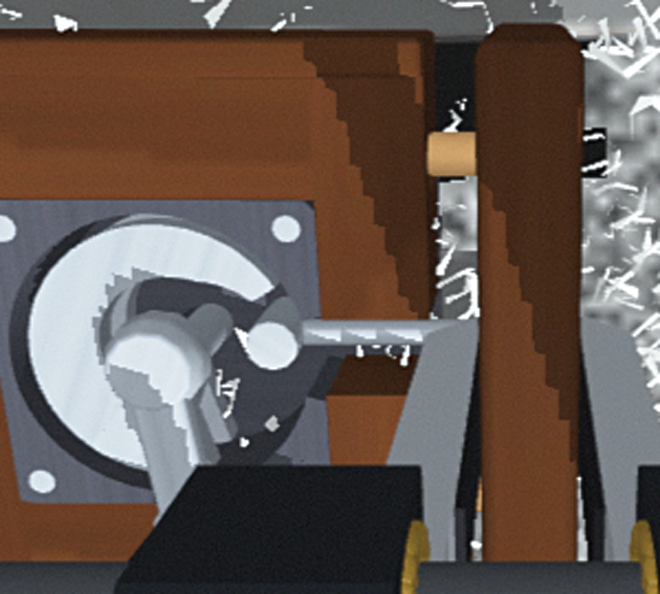

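The dowel is entering its hole at crop (430,153), and the bolt head is in the cam's gap. Continuing until it stops.

Emit:
jog_arm(
  plan=[
    [[0, -0.2, 0, 0, 0, 0, 255], [-0.01, -0.15, 0, 0, 0, 0, 255], [0, 0, 0, 0, 0, 0, 255]],
  ],
)

```text
t: 6.78
tcp_pos: [0.5267, -0.0436, 0.0548]
eef_rot: [[-1.0, 0.02, 0.002], [0.02, 1.0, 0.001], [-0.002, 0.001, -1.0]]
contact_force: [4.3, 3.1, 3.4]
opening: 0.0182
```

Emit:
jog_arm(
  plan=[
    [[0, -0.1, 0, 0, 0, 0, 255], [0, -0.1, 0, 0, 0, 0, 255], [0, 0, 0, 0, 0, 0, 255]],
  ],
)

```text
t: 7.03
tcp_pos: [0.5267, -0.0456, 0.0548]
eef_rot: [[-1.0, 0.02, 0.002], [0.02, 1.0, 0.001], [-0.002, 0.001, -1.0]]
contact_force: [4.2, 2.9, 2.9]
opening: 0.018
```

Emit:
jog_arm(
  plan=[
    [[0.04, -0.1, 0, 0, 0, 0, 255], [0, -0.1, 0, 0, 0, 0, 255], [0, 0, 0, 0, 0, 0, 255]],
  ],
)

```text
t: 7.28
tcp_pos: [0.5267, -0.0474, 0.0548]
eef_rot: [[-1.0, 0.02, 0.001], [0.02, 1.0, 0.002], [-0.001, 0.002, -1.0]]
contact_force: [1.7, 3.3, 5.5]
opening: 0.018
```

Emit:
jog_arm(
  plan=[
    [[0, -0.1, 0, 0, 0, 0, 255], [0, -0.1, 0, 0, 0, 0, 255], [0, 0, 0, 0, 0, 0, 255]],
  ],
)

```text
t: 7.53
tcp_pos: [0.5267, -0.0487, 0.0548]
eef_rot: [[-1.0, 0.02, 0.001], [0.02, 1.0, 0.003], [-0.001, 0.003, -1.0]]
contact_force: [2.8, 6.6, 5.7]
opening: 0.0179
```

Emit:
jog_arm(
  plan=[
    [[0, -0.1, 0, 0, 0, 0, 255], [0, 0, 0, 0, 0, 0, 255]],
  ],
)

```text
t: 7.7
tcp_pos: [0.5266, -0.0489, 0.0548]
eef_rot: [[-1.0, 0.021, 0.001], [0.021, 1.0, 0.005], [-0.001, 0.005, -1.0]]
contact_force: [1.8, 10.3, 6.0]
opening: 0.0179
```

```bash
python3 - <<'E'
from h import *
np.set_printoptions(precision=4,suppress=True)
s=monitor.observe();print(s['tcp_pos'],s['eef_rot'][:,1],s['contact_force'],s['wrist_torque'],s['joint_pos'])
c=capture("wrist");f=c["frame"][:,:,::-1].copy()
cv2.imwrite("pics/w6.png",cv2.resize(f[130:400,80:380],None,fx=2.2,fy=2.2,interpolation=cv2.INTER_CUBIC))
E
```

```text
[ 0.5266 -0.0489  0.0548] [0.0208 0.9998 0.0049] [ 1.8485 10.3037  5.9731] [ 2.0931 -0.5237  0.0081] [-0.3095  0.201   1.9679  0.006   0.9731 -1.8629]
```

View pics/w6.png

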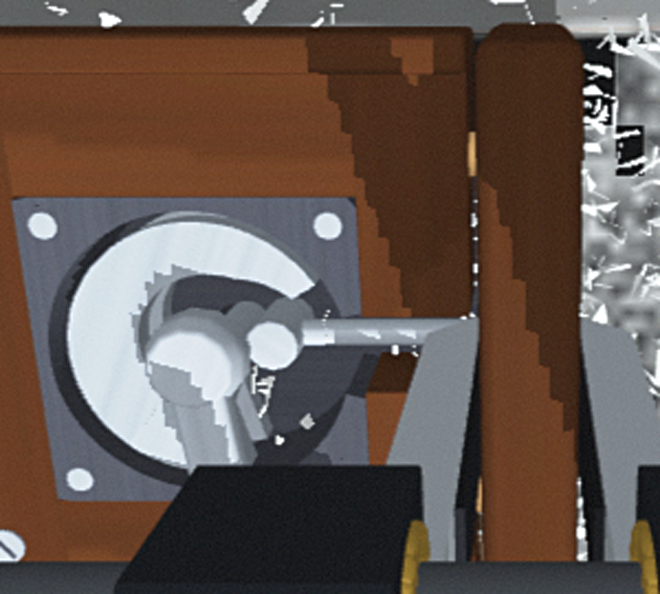

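The bolt head stands against the core: 10 N, and no more travel on the last step. I'll relax, open a little, lift, and look for the knob.

Emit:
jog_arm(
  plan=[
    [[0, 0.1, 0, 0, 0, 0, 255], [0, 0.05, 0, 0, 0, 0, 180], [0, 0, 0, 0, 0, 0, 165], [0, 0, 0, 0, 0, 0, 165], [0, 0, 0.5, 0, 0, 0, 165]],
  ],
)

```text
t: 8.17
tcp_pos: [0.5248, -0.0495, 0.058]
eef_rot: [[-1.0, 0.02, -0.003], [0.02, 1.0, 0.001], [0.003, 0.001, -1.0]]
contact_force: [0.0, 0.6, -0.5]
opening: 0.0328
```

Emit:
jog_arm(
  plan=[
    [[0, 0, 2, 0, 0, 0, 165], [0, 0, 3, 0, 0, 0, 165], [0, 0, 3, 0, 0, 0, 165], [0, 0, 3, 0, 0, 0, 165], [0, 0, 0, 0, 0, 0, 165]],
  ],
)

```text
t: 8.58
tcp_pos: [0.5297, -0.051, 0.1762]
eef_rot: [[-1.0, 0.02, 0.011], [0.02, 1.0, -0.004], [-0.011, -0.003, -1.0]]
contact_force: [0.3, 0.1, 0.6]
opening: 0.0329
```

```bash
cat > k.py <<'E'
from h import *
import sys
np.set_printoptions(precision=4,suppress=True)
s=monitor.observe();print(s['tcp_pos'],s['eef_rot'][:,1],s['contact_force'],s['wrist_torque'],s['opening'])
c=capture(sys.argv[2]);f=c["frame"][:,:,::-1].copy()
tp=[.5257,-.1197,1.551]
for q in np.arange(float(sys.argv[3]),float(sys.argv[4]),.15):
    a=-1.047-q;k=T(tp,np.array([[.04*np.cos(a),.04*np.sin(a),.063]]))[0];p=proj(c,k);print(round(q,2),k[:2],p)
    cv2.circle(f,tuple(int(round(v)) for v in p),1,(0,0,255),-1)
B=[69+float(sys.argv[5]),0]; o=T(tp,np.array([[B[0]/1e3,0,0]]))[0]
m=(mask(c,[o[0],o[1],1.551],BOARD)>.5).astype(np.uint8);cv2.drawContours(f,cv2.findContours(m,0,2)[0],-1,(0,255,0),1)
cv2.imwrite(f"pics/{sys.argv[1]}.png",f)
E
python3 k.py w7 wrist 0 0.7 3
```

```text
[ 0.5297 -0.051   0.1762] [ 0.0199  0.9998 -0.0035] [0.3376 0.0626 0.6308] [ 0.0123 -0.1636  0.0366] 0.03288312874406341
0.0 [ 0.5607 -0.1004] [249.9419 281.9766]
0.15 [ 0.5632 -0.1058] [242.4426 285.4024]
0.3 [ 0.5649 -0.1116] [234.4478 287.7129]
0.45 [ 0.5656 -0.1175] [226.1195 288.8677]
0.6 [ 0.5655 -0.1235] [217.6243 288.8471]
```

View pics/w7.png

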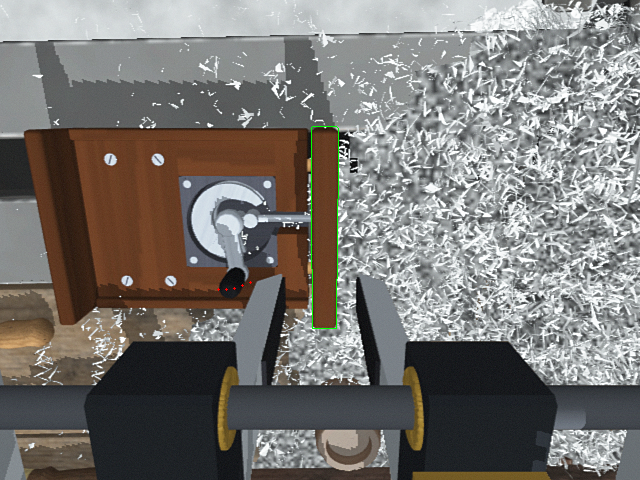

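The board stands with a gap of about 3 mm and is square on the overlay. The knob is at q≈0.37, about (0.565, -0.114). Moving over it.

Emit:
jog_arm(
  plan=[
    [[1.3, -2.2, 0, 0, 0, 0.077, 150], [1.3, -2.2, 0, 0, 0, 0.077, 150], [0.96, -1.94, 0, 0, 0, 0, 150], [0, 0, -2, 0, 0, 0, 150], [0, 0, 0, 0, 0, 0, 150]],
  ],
)

```text
t: 9.05
tcp_pos: [0.5594, -0.1132, 0.1448]
eef_rot: [[-0.991, -0.132, -0.007], [-0.132, 0.991, 0.003], [0.007, 0.004, -1.0]]
contact_force: [-0.5, 0.6, -1.1]
opening: 0.0387
```

```bash
python3 - <<'E'
from h import *
np.set_printoptions(precision=4,suppress=True)
s=monitor.observe();print(s['tcp_pos'],s['eef_rot'],s['joint_pos'],s['opening'])
for n in("top","scene"):
    c=capture(n);tp=[.5257,-.1197,1.551]
    v=c["frame"].astype(int).sum(2)
    for q in(0,.2,.37,.55,.7):
        a=-1.047-q;P=T(tp,np.array([[.04*np.cos(a),.04*np.sin(a),z] for z in(.04,.05,.06)]));px=np.array([proj(c,p) for p in P])
        w=[int(np.median(v[int(y)-1:int(y)+2,int(x)-1:int(x)+2])) for x,y in px];print(n,q,px[1],w)
    for r in silhouettes(n,"knob")[:2]:
        m=r["pixels"]&(v<110);ys,xs=np.where(m);print(r["confidence"],m.sum(),xs.mean() if len(xs) else 0,ys.mean() if len(ys) else 0)
E
```

```text
[ 0.5594 -0.1132  0.1448] [[-0.9912 -0.1321 -0.0074]
 [-0.1321  0.9912  0.003 ]
 [ 0.007   0.0039 -1.    ]] [-0.3982  0.1596  1.8226 -0.0001  1.1674 -2.1014] 0.03872288199161126
top 0 [278.573  258.5382] [310, 310, 310]
top 0.2 [283.0571 256.6374] [323, 323, 321]
top 0.37 [287.0961 255.748 ] [330, 334, 331]
top 0.55 [291.4655 255.5634] [338, 338, 338]
top 0.7 [295.0811 256.0087] [342, 342, 347]
0.74 0 0 0
scene 0 [339.2257 270.0997] [195, 106, 113]
scene 0.2 [339.4109 267.3225] [104, 108, 127]
scene 0.37 [340.3366 265.0736] [105, 106, 135]
scene 0.55 [342.0394 262.8747] [107, 117, 134]
scene 0.7 [343.979 261.23 ] [102, 114, 162]
0.74 66 341.6060606060606 267.6212121212121
```

Emit:
jog_arm(
  plan=[
    [[0.4, -0.15, -2, 0, 0, 0, 150], [0, 0, -2.5, 0, 0, 0, 150], [0, 0, -2, 0, 0, 0, 150], [0, 0, 0, 0, 0, 0, 150]],
  ],
)

```text
t: 9.58
tcp_pos: [0.5632, -0.113, 0.0808]
eef_rot: [[-0.991, -0.134, -0.007], [-0.134, 0.991, 0.003], [0.006, 0.004, -1.0]]
contact_force: [-0.1, 0.3, -0.3]
opening: 0.039
```

Emit:
jog_arm(
  plan=[
    [[0.15, 0, -1, 0, 0, 0, 150], [0, 0, -1, 0, 0, 0, 150], [0, 0, 0, 0, 0, 0, 180], [0, 0, 0, 0, 0, 0, 195], [0, 0, 0, 0, 0, 0, 205]],
  ],
  squeeze=5,
)

```text
t: 10.0
tcp_pos: [0.568, -0.1148, 0.0652]
eef_rot: [[-0.991, -0.134, 0.001], [-0.134, 0.991, -0.001], [-0.001, -0.001, -1.0]]
contact_force: [0.8, -0.4, -0.3]
opening: 0.022
```

Emit:
jog_arm(
  plan=[
    [[0, 0, 0, 0, 0, 0, 212], [0, 0, 0, 0, 0, 0, 220], [0, 0, 0, 0, 0, 0, 230], [0, 0, 0, 0, 0, 0, 255], [0, 0, 0, 0, 0, 0, 255]],
  ],
)

```text
t: 10.42
tcp_pos: [0.5683, -0.1152, 0.0653]
eef_rot: [[-0.991, -0.134, 0.002], [-0.134, 0.991, -0.001], [-0.002, -0.001, -1.0]]
contact_force: [1.9, -3.1, 2.7]
opening: 0.0152
```

```bash
cat > tq.py <<'E'
from h import *
np.set_printoptions(precision=3,suppress=True)
s=monitor.observe();O=np.array([.5257,-.1197])
d=s['tcp_pos'][:2]-O;F=s['contact_force'];q=.504-np.arctan2(d[1],d[0])
t=np.array([d[1],-d[0]])/np.hypot(*d)  # clockwise direction
print("t",round(s['t'],2),"q",q%6.283,"r",np.hypot(*d),"tcp",s['tcp_pos'],"Ftan(cw)",F[:2]@t,"Frad",F[:2]@d/np.hypot(*d),"F",F,"M",s['wrist_torque'],
 "yaw",np.arctan2(s['eef_rot'][1,1],s['eef_rot'][0,1]),"open",s['opening'],"j6",s['joint_pos'][5])
E
python3 tq.py
```

```text
t 10.42 q 0.39830861683405866 r 0.0428437076707082 tcp [ 0.568 -0.115  0.065] Ftan(cw) 3.2666005364848867 Frad 1.5857708833005357 F [ 1.922 -3.081  2.732] M [-0.489 -0.432  0.049] yaw 1.7049911949658003 open 0.015184469466585934 j6 -2.1000863215330345
```

```bash
cat > arc.py <<'E'
import numpy as np,sys
q,dq,n,r0,r1=map(float,sys.argv[1:6]);n=int(n)
Q=q+dq*np.arange(n+1);R=np.maximum(r1,r0-.0003*np.arange(n+1));P=100*np.c_[R*np.cos(.504-Q),R*np.sin(.504-Q)]
D=np.diff(np.round(P,2),axis=0)
for i,d in enumerate(D): print(round(Q[i+1],2),"[%.2f, %.2f]"%tuple(d))
E
python3 arc.py .398 .12 28 .0428 .0405
```

```text
0.52 [-0.01, -0.51]
0.64 [-0.07, -0.50]
0.76 [-0.12, -0.49]
0.88 [-0.19, -0.47]
1.0 [-0.23, -0.44]
1.12 [-0.29, -0.40]
1.24 [-0.33, -0.37]
1.36 [-0.36, -0.32]
1.48 [-0.38, -0.30]
1.6 [-0.42, -0.25]
1.72 [-0.45, -0.19]
1.84 [-0.46, -0.15]
1.96 [-0.48, -0.08]
2.08 [-0.48, -0.03]
2.2 [-0.49, 0.03]
2.32 [-0.48, 0.09]
2.44 [-0.46, 0.14]
2.56 [-0.44, 0.20]
2.68 [-0.42, 0.25]
2.8 [-0.38, 0.30]
2.92 [-0.34, 0.35]
3.04 [-0.31, 0.38]
3.16 [-0.25, 0.41]
3.28 [-0.20, 0.44]
3.4 [-0.15, 0.47]
3.52 [-0.09, 0.47]
3.64 [-0.03, 0.49]
3.76 [0.03, 0.48]
```

Emit:
jog_arm(
  plan=[
    [[-0.01, -0.51, 0, 0, 0, -0.12, 255], [-0.07, -0.5, 0, 0, 0, -0.12, 255], [-0.12, -0.49, 0, 0, 0, -0.12, 255], [-0.19, -0.47, 0, 0, 0, -0.12, 255], [0, 0, 0, 0, 0, 0, 255]],
  ],
  squeeze=12,
)

```text
t: 10.83
tcp_pos: [0.5658, -0.135, 0.0654]
eef_rot: [[-0.939, 0.344, 0.007], [0.344, 0.939, -0.001], [-0.007, 0.001, -1.0]]
contact_force: [7.1, -2.2, -2.4]
opening: 0.0153
```

```bash
python3 tq.py
```

```text
t 10.83 q 0.8689116681066492 r 0.0429613822726923 tcp [ 0.566 -0.135  0.065] Ftan(cw) -0.49718100273301774 Frad 7.415701175664402 F [ 7.105 -2.182 -2.374] M [-0.379 -1.495 -0.039] yaw 1.2195334053564422 open 0.015292034947147443 j6 -1.6506732406159315
```

```bash
cat > arc2.py <<'E'
import numpy as np,sys
q,dq,n,r0,r1=map(float,sys.argv[1:6]);n=int(n)
Q=q+dq*np.arange(n+1);R=np.full(n+1,r1);R[0]=r0;P=100*np.c_[R*np.cos(.504-Q),R*np.sin(.504-Q)]
D=np.diff(np.round(P,2),axis=0)
for i,d in enumerate(D): print(round(Q[i+1],2),"[%.2f, %.2f]"%tuple(d))
E
python3 arc2.py .878 .12 25 .0416 .0427
```

```text
1.0 [-0.11, -0.50]
1.12 [-0.27, -0.44]
1.24 [-0.32, -0.40]
1.36 [-0.36, -0.36]
1.48 [-0.41, -0.31]
1.6 [-0.44, -0.26]
1.72 [-0.47, -0.21]
1.84 [-0.49, -0.15]
1.96 [-0.50, -0.09]
2.08 [-0.51, -0.03]
2.2 [-0.51, 0.03]
2.32 [-0.51, 0.10]
2.44 [-0.49, 0.15]
2.56 [-0.46, 0.21]
2.68 [-0.44, 0.26]
2.8 [-0.41, 0.32]
2.92 [-0.36, 0.36]
3.04 [-0.32, 0.40]
3.16 [-0.26, 0.44]
3.28 [-0.21, 0.47]
3.4 [-0.16, 0.48]
3.52 [-0.10, 0.51]
3.64 [-0.03, 0.51]
3.76 [0.03, 0.51]
3.88 [0.08, 0.50]
```

Emit:
jog_arm(
  plan=[
    [[-0.11, -0.5, 0, 0, 0, -0.12, 255], [-0.27, -0.44, 0, 0, 0, -0.12, 255], [-0.32, -0.4, 0, 0, 0, -0.12, 255], [0, 0, 0, 0, 0, 0, 255]],
  ],
)

```text
t: 11.17
tcp_pos: [0.558, -0.1485, 0.0653]
eef_rot: [[-0.758, 0.653, 0.005], [0.653, 0.758, -0.001], [-0.004, 0.002, -1.0]]
contact_force: [5.3, -2.9, 0.9]
opening: 0.0154
```

```bash
python3 tq.py
```

```text
t 11.17 q 1.2309972531052389 r 0.0432849388562784 tcp [ 0.558 -0.148  0.065] Ftan(cw) -1.3526970007896653 Frad 5.832475617048091 F [ 5.257 -2.866  0.9  ] M [-0.541 -1.012  0.025] yaw 0.8598006534178813 open 0.015416046204844385 j6 -1.317297320907936
```

Emit:
jog_arm(
  plan=[
    [[-0.33, -0.39, 0, 0, 0, -0.12, 255], [-0.41, -0.31, 0, 0, 0, -0.12, 255], [-0.44, -0.26, 0, 0, 0, -0.12, 255], [0, 0, 0, 0, 0, 0, 255]],
  ],
)

```text
t: 11.5
tcp_pos: [0.5458, -0.158, 0.0653]
eef_rot: [[-0.48, 0.877, 0.004], [0.877, 0.48, -0.001], [-0.003, 0.003, -1.0]]
contact_force: [4.0, -3.4, -0.5]
opening: 0.0153
```

```bash
python3 tq.py
```

```text
t 11.5 q 1.5912531626999105 r 0.0432918143360996 tcp [ 0.546 -0.158  0.065] Ftan(cw) -1.972595420256072 Frad 4.8755461121913655 F [ 4.013 -3.399 -0.503] M [-0.538 -0.829 -0.032] yaw 0.500872500569104 open 0.015321437656678434 j6 -0.9829170739072738
```

Emit:
jog_arm(
  plan=[
    [[-0.47, -0.21, 0, 0, 0, -0.12, 255], [-0.49, -0.15, 0, 0, 0, -0.12, 255], [-0.5, -0.09, 0, 0, 0, -0.12, 255], [0, 0, 0, 0, 0, 0, 255]],
  ],
)

```text
t: 11.83
tcp_pos: [0.5309, -0.1624, 0.0653]
eef_rot: [[-0.143, 0.99, 0.003], [0.99, 0.143, -0.001], [-0.002, 0.002, -1.0]]
contact_force: [3.1, -3.0, 1.5]
opening: 0.0152
```

```bash
python3 tq.py
```

```text
t 11.83 q 1.9532852336980873 r 0.042974646216381945 tcp [ 0.531 -0.162  0.065] Ftan(cw) -2.7237954109000486 Frad 3.378682805656558 F [ 3.113 -3.024  1.474] M [-0.45  -0.593 -0.069] yaw 0.14366610294135246 open 0.015170044956664899 j6 -0.6449163341133465
```

Free turn is about 2.7 N. Before feeling onward, I'll see how far the board has been drawn in, since that predicts where the bite lies.

```bash
cat > gap.py <<'E'
from h import *
np.set_printoptions(precision=2,suppress=True)
tp=[.5257,-.1197,1.551]
for n in("wrist","top","scene"):
    c=capture(n);h=cv2.cvtColor(c["frame"],cv2.COLOR_RGB2HSV);b=((h[...,0]<14)|(h[...,0]>172))&(h[...,1]>100)&(h[...,2]<150)
    b=b.astype(np.float32);X=np.arange(60,92,.5);out=[]
    for y in range(-66,67,3):
        P=T(tp,np.c_[X,np.full(len(X),y),np.full(len(X),64)]*1e-3);px=np.array([proj(c,p) for p in P],np.float32)
        if px.min()<0 or px[:,0].max()>638 or px[:,1].max()>478: continue
        v=cv2.remap(b,px[:,0].reshape(1,-1),px[:,1].reshape(1,-1),1)[0]
        # outer edge: last crossing below .5 after brown run
        if v[20:30].mean()>.8:
            i=np.where(v[24:]<.5)[0]
            if len(i): out.append((y,X[24+i[0]]))
    out=np.array(out)
    if len(out): print(n,len(out),"median outer edge x",np.median(out[:,1]),"fit y slope",np.polyfit(out[:,0],out[:,1],1),out[::4].tolist())
    else: print(n,"none")
E
python3 gap.py
```

```text
wrist none
top 30 median outer edge x 75.5 fit y slope [-0.02 75.17] [[-66.0, 75.5], [-54.0, 75.5], [-42.0, 76.5], [-30.0, 76.0], [-18.0, 75.5], [-6.0, 75.5], [6.0, 75.0], [18.0, 74.5]]
scene 3 median outer edge x 87.5 fit y slope [ 0.04 87.53] [[-66.0, 82.5]]
```

```bash
python3 arc2.py 1.958 .08 1 .0427 .0427; python3 arc2.py 2.038 .04 42 .0427 .0427
```

```text
2.04 [-0.34, -0.03]
2.08 [-0.17, 0.00]
2.12 [-0.17, 0.00]
2.16 [-0.17, 0.01]
2.2 [-0.17, 0.02]
2.24 [-0.17, 0.03]
2.28 [-0.17, 0.03]
2.32 [-0.17, 0.04]
2.36 [-0.16, 0.04]
2.4 [-0.17, 0.05]
2.44 [-0.16, 0.06]
2.48 [-0.16, 0.06]
2.52 [-0.15, 0.07]
2.56 [-0.15, 0.08]
2.6 [-0.15, 0.08]
2.64 [-0.15, 0.09]
2.68 [-0.14, 0.09]
2.72 [-0.14, 0.10]
2.76 [-0.14, 0.11]
2.8 [-0.13, 0.11]
2.84 [-0.12, 0.11]
2.88 [-0.12, 0.12]
2.92 [-0.12, 0.13]
2.96 [-0.11, 0.13]
3.0 [-0.11, 0.13]
3.04 [-0.10, 0.14]
3.08 [-0.09, 0.14]
3.12 [-0.09, 0.15]
3.16 [-0.08, 0.15]
3.2 [-0.08, 0.15]
3.24 [-0.07, 0.16]
3.28 [-0.06, 0.16]
3.32 [-0.06, 0.16]
3.36 [-0.05, 0.16]
3.4 [-0.05, 0.16]
3.44 [-0.04, 0.17]
3.48 [-0.03, 0.17]
3.52 [-0.03, 0.17]
3.56 [-0.01, 0.17]
3.6 [-0.02, 0.17]
3.64 [0.00, 0.17]
3.68 [0.00, 0.17]
3.72 [0.01, 0.17]
```

Emit:
jog_arm(
  plan=[
    [[-0.17, -0.01, 0, 0, 0, -0.04, 255], [-0.17, -0.01, 0, 0, 0, -0.04, 255], [0, 0, 0, 0, 0, 0, 255]],
  ],
)

```text
t: 12.23
tcp_pos: [0.5277, -0.1625, 0.0652]
eef_rot: [[-0.067, 0.998, 0.002], [0.998, 0.067, -0.001], [-0.001, 0.002, -1.0]]
contact_force: [3.1, -3.6, 4.6]
opening: 0.0153
```

```bash
python3 tq.py
```

```text
t 12.23 q 2.028790370299893 r 0.042879624542811266 tcp [ 0.528 -0.163  0.065] Ftan(cw) -2.948649205353323 Frad 3.7035430796705673 F [ 3.116 -3.564  4.624] M [-0.697 -0.646 -0.103] yaw 0.06661391938761882 open 0.015260983655717498 j6 -0.5706060141524131
```

Emit:
jog_arm(
  plan=[
    [[-0.17, 0, 0, 0, 0, -0.04, 255], [0, 0, 0, 0, 0, 0, 255]],
  ],
)

```text
t: 12.4
tcp_pos: [0.526, -0.1626, 0.0652]
eef_rot: [[-0.027, 1.0, 0.002], [1.0, 0.027, -0.001], [-0.001, 0.002, -1.0]]
contact_force: [3.4, -3.4, 5.3]
opening: 0.0153
```

Emit:
jog_arm(
  plan=[
    [[-0.17, -0.03, 0, 0, 0, -0.04, 255], [0, 0, 0, 0, 0, 0, 255]],
  ],
)

```text
t: 12.57
tcp_pos: [0.5243, -0.1625, 0.0652]
eef_rot: [[0.013, 1.0, 0.002], [1.0, -0.013, -0.001], [-0.0, 0.002, -1.0]]
contact_force: [2.7, -2.1, 5.2]
opening: 0.0153
```

Emit:
jog_arm(
  plan=[
    [[-0.17, 0.01, 0, 0, 0, -0.04, 255], [0, 0, 0, 0, 0, 0, 255]],
  ],
)

```text
t: 12.73
tcp_pos: [0.5226, -0.1624, 0.0652]
eef_rot: [[0.053, 0.999, 0.002], [0.999, -0.053, -0.001], [-0.0, 0.002, -1.0]]
contact_force: [2.8, -2.6, 5.7]
opening: 0.0153
```

```bash
python3 gap.py | grep top
```

```text
top 33 median outer edge x 75.0 fit y slope [-0.01 74.69] [[-66.0, 75.5], [-54.0, 75.5], [-42.0, 75.0], [-30.0, 74.5], [-18.0, 74.0], [-6.0, 75.5], [6.0, 75.0], [18.0, 74.5], [30.0, 74.0]]
```

Emit:
jog_arm(
  plan=[
    [[-0.21, 0.02, 0, 0, 0, -0.05, 255], [0, 0, 0, 0, 0, 0, 255]],
  ],
)

```text
t: 13.05
tcp_pos: [0.5204, -0.1621, 0.0652]
eef_rot: [[0.104, 0.995, 0.002], [0.995, -0.104, -0.0], [-0.0, 0.002, -1.0]]
contact_force: [4.0, -2.1, 5.6]
opening: 0.0149
```

```bash
sed -i 's/("wrist","top","scene")/("top",)/; s/,out\[::4\].tolist()//; s/np.arange(60,92,.5)/np.arange(60,92,.1)/; s/v\[20:30\]/v[100:150]/; s/v\[24:\]/v[120:]/; s/X\[24+/X[120+/; s/b=b.astype(np.float32)/b=np.clip(1-(c["frame"].astype(np.float32).sum(2)-160)\/200,0,1)/' gap.py; sed -i 's/np.median(out\[:,1\])/np.median(out[:,1]),out[:,1].std()\/len(out)**.5/' gap.py; python3 gap.py;python3 gap.py; python3 tq.py
```

```text
top none
top none
t 13.15 q 2.1979929815631047 r 0.04277417194777733 tcp [ 0.52  -0.162  0.065] Ftan(cw) -2.58969463400567 Frad 2.236875527880482 F [ 2.295 -2.538  5.811] M [-0.367 -0.637 -0.096] yaw -0.10222964148827042 open 0.015058569990394424 j6 -0.4083837696221654
```

Emit:
jog_arm(
  plan=[
    [[-0.21, 0.03, 0, 0, 0, -0.05, 255], [0, 0, 0, 0, 0, 0, 255]],
  ],
)

```text
t: 13.32
tcp_pos: [0.5183, -0.1618, 0.0652]
eef_rot: [[0.153, 0.988, 0.002], [0.988, -0.153, -0.0], [-0.0, 0.002, -1.0]]
contact_force: [2.0, -2.0, 6.5]
opening: 0.0148
```

Emit:
jog_arm(
  plan=[
    [[-0.21, 0.04, 0, 0, 0, -0.05, 255], [0, 0, 0, 0, 0, 0, 255]],
  ],
)

```text
t: 13.48
tcp_pos: [0.5162, -0.1613, 0.0652]
eef_rot: [[0.202, 0.979, 0.002], [0.979, -0.202, -0.0], [0.0, 0.002, -1.0]]
contact_force: [3.6, -2.1, 5.5]
opening: 0.015
```

Emit:
jog_arm(
  plan=[
    [[-0.2, 0.05, 0, 0, 0, -0.05, 255], [0, 0, 0, 0, 0, 0, 255]],
  ],
)

```text
t: 13.65
tcp_pos: [0.5142, -0.1607, 0.0652]
eef_rot: [[0.251, 0.968, 0.002], [0.968, -0.251, -0.0], [0.0, 0.002, -1.0]]
contact_force: [3.9, -2.1, 5.6]
opening: 0.0151
```

```bash
python3 tq.py
```

```text
t 13.65 q 2.3484515263289767 r 0.042622126977312415 tcp [ 0.514 -0.161  0.065] Ftan(cw) -4.3175549974940175 Frad 0.9491527382797573 F [ 3.9   -2.081  5.598] M [-0.282 -0.621 -0.093] yaw -0.25382520046492235 open 0.01509734091581459 j6 -0.2605994423754678
```

Emit:
jog_arm(
  plan=[
    [[-0.16, 0.05, 0, 0, 0, -0.04, 255], [0, 0, 0, 0, 0, 0, 255]],
  ],
)

```text
t: 13.82
tcp_pos: [0.5126, -0.1602, 0.0652]
eef_rot: [[0.289, 0.957, 0.002], [0.957, -0.289, -0.0], [0.0, 0.002, -1.0]]
contact_force: [3.0, -1.7, 5.5]
opening: 0.0154
```

```bash
python3 tq.py
```

```text
t 13.82 q 2.3872389640810168 r 0.04257955083960606 tcp [ 0.513 -0.16   0.065] Ftan(cw) -3.3801944240962314 Frad 0.6495716349323217 F [ 3.017 -1.657  5.453] M [-0.282 -0.662 -0.05 ] yaw -0.2935376151647604 open 0.015390236729771165 j6 -0.2215580969592857
```

Still the free turn (3–4 N with noise). Continuing.

Emit:
jog_arm(
  plan=[
    [[-0.2, 0.07, 0, 0, 0, -0.05, 255], [0, 0, 0, 0, 0, 0, 255]],
  ],
)

```text
t: 13.98
tcp_pos: [0.5106, -0.1595, 0.0652]
eef_rot: [[0.337, 0.941, 0.002], [0.941, -0.337, 0.0], [0.001, 0.002, -1.0]]
contact_force: [3.6, -1.1, 6.3]
opening: 0.015
```

Emit:
jog_arm(
  plan=[
    [[-0.2, 0.08, 0, 0, 0, -0.05, 255], [0, 0, 0, 0, 0, 0, 255]],
  ],
)

```text
t: 14.15
tcp_pos: [0.5087, -0.1586, 0.0652]
eef_rot: [[0.384, 0.923, 0.002], [0.923, -0.384, 0.0], [0.001, 0.002, -1.0]]
contact_force: [4.4, -0.6, 5.4]
opening: 0.0151
```

Emit:
jog_arm(
  plan=[
    [[-0.19, 0.09, 0, 0, 0, -0.05, 255], [0, 0, 0, 0, 0, 0, 255]],
  ],
)

```text
t: 14.32
tcp_pos: [0.507, -0.1577, 0.0652]
eef_rot: [[0.429, 0.903, 0.003], [0.903, -0.429, 0.0], [0.001, 0.002, -1.0]]
contact_force: [4.5, -1.5, 4.3]
opening: 0.0151
```

```bash
python3 tq.py
```

```text
t 14.32 q 2.5324543497338916 r 0.04236159026559203 tcp [ 0.507 -0.158  0.065] Ftan(cw) -4.717391830759765 Frad -0.6565573230906806 F [ 4.522 -1.495  4.319] M [-0.161 -0.85  -0.077] yaw -0.44389223858118587 open 0.015077566952658298 j6 -0.07291389313534154
```

Emit:
jog_arm(
  plan=[
    [[-0.15, 0.08, 0, 0, 0, -0.04, 255], [0, 0, 0, 0, 0, 0, 255]],
  ],
)

```text
t: 14.48
tcp_pos: [0.5057, -0.157, 0.0652]
eef_rot: [[0.465, 0.885, 0.003], [0.885, -0.465, -0.0], [0.001, 0.003, -1.0]]
contact_force: [4.9, -1.0, 5.1]
opening: 0.0151
```

```bash
python3 tq.py
```

```text
t 14.48 q 2.5680060288534294 r 0.04232203896772304 tcp [ 0.506 -0.157  0.065] Ftan(cw) -4.780449237322944 Frad -1.3911539150161458 F [ 4.869 -1.038  5.084] M [-0.241 -1.063 -0.057] yaw -0.4836629353878217 open 0.01505684183784572 j6 -0.03327862764175665
```

Emit:
jog_arm(
  plan=[
    [[-0.15, 0.08, 0, 0, 0, -0.04, 255], [0, 0, 0, 0, 0, 0, 255]],
  ],
)

```text
t: 14.65
tcp_pos: [0.5044, -0.1562, 0.0652]
eef_rot: [[0.5, 0.866, 0.004], [0.866, -0.5, -0.0], [0.002, 0.003, -1.0]]
contact_force: [6.3, -0.2, 4.6]
opening: 0.0155
```

```bash
python3 tq.py
```

```text
t 14.65 q 2.6037808183871314 r 0.04225291832727262 tcp [ 0.504 -0.156  0.065] Ftan(cw) -5.498283423750622 Frad -3.039398636949482 F [ 6.281 -0.151  4.636] M [-0.189 -1.158 -0.025] yaw -0.5236065837400792 open 0.015477014805939552 j6 0.006520590694800063
```

Emit:
jog_arm(
  plan=[
    [[0.03, 0.04, 0, 0, 0, 0, 255], [0, 0, 0, 0, 0, 0, 255]],
  ],
)

```text
t: 14.82
tcp_pos: [0.5044, -0.1561, 0.0652]
eef_rot: [[0.499, 0.867, 0.003], [0.867, -0.499, -0.001], [0.001, 0.003, -1.0]]
contact_force: [4.3, -2.7, 4.6]
opening: 0.0152
```

```bash
python3 tq.py; python3 - <<'E'
from h import *
c=capture("top");cv2.imwrite("pics/topA.png",c["frame"])
a=[]
for i in range(4):
    capture("wrist");s=monitor.observe();a.append(np.r_[s['contact_force'],s['wrist_torque']])
print(np.mean(a,0).round(2),np.std(a,0).round(2))
E
python3 tq.py | cut -c1-60
```

```text
t 14.82 q 2.603896605388162 r 0.04218278964844544 tcp [ 0.504 -0.156  0.065] Ftan(cw) -5.125482556695061 Frad 0.17578700993696456 F [ 4.336 -2.739  4.6  ] M [-0.433 -0.892 -0.028] yaw -0.5220518314224025 open 0.01515928586183567 j6 0.006396750533271204
[ 4.81 -2.21  4.81 -0.4  -0.92 -0.05] [0.74 0.27 0.26 0.03 0.04 0.02]
t 15.07 q 2.6039332154999344 r 0.04216814253951146 tcp [ 0.5
```

Emit:
jog_arm(
  plan=[
    [[-0.13, 0.08, 0, 0, 0, -0.035, 255], [0, 0, 0, 0, 0, 0, 255], [0, 0, 0, 0, 0, 0, 255]],
  ],
)

```text
t: 15.32
tcp_pos: [0.5033, -0.1554, 0.0652]
eef_rot: [[0.529, 0.849, 0.003], [0.849, -0.529, -0.001], [0.001, 0.003, -1.0]]
contact_force: [5.5, -2.6, 2.9]
opening: 0.0153
```

```bash
cat > av.py <<'E'
from h import *
np.set_printoptions(precision=3,suppress=True)
O=np.array([.5257,-.1197]);a=[]
for i in range(6):
    s=monitor.observe();d=s['tcp_pos'][:2]-O;r=np.hypot(*d);F=s['contact_force'];a.append([(.504-np.arctan2(d[1],d[0]))%6.283,r,F[:2]@[d[1],-d[0]]/r,F[:2]@d/r,*s['wrist_torque']]);capture("top")
print("q r Ftan Frad M",np.mean(a,0),"Ftan sd",np.std(a,0)[2])
E
python3 av.py
```

```text
q r Ftan Frad M [ 2.636  0.042 -5.774 -0.922 -0.424 -1.052  0.   ] Ftan sd 0.3811425308226093
```

The force is rising steadily: about +3 N, or 0.13–0.17 N m above the free turn, over the last 0.2 rad. That is the bite. I'll relax the push, let go, and lift away.

Emit:
jog_arm(
  plan=[
    [[0.09, -0.05, 0, 0, 0, 0, 255], [0, 0, 0, 0, 0, 0, 235], [0, 0, 0, 0, 0, 0, 200], [0, 0, 0, 0, 0, 0, 175], [0, 0, 0, 0, 0, 0, 160]],
  ],
)

```text
t: 16.03
tcp_pos: [0.5011, -0.1544, 0.0629]
eef_rot: [[0.53, 0.848, -0.004], [0.848, -0.53, 0.002], [-0.0, -0.005, -1.0]]
contact_force: [-0.2, -0.3, -0.2]
opening: 0.0301
```

Emit:
jog_arm(
  plan=[
    [[0, 0, 0, 0, 0, 0, 160], [0, 0, 1.5, 0, 0, 0, 160], [0, 0, 3, 0, 0, 0, 160], [0, 0, 4, 0, 0, 0, 160], [0, 0, 4, 0, 0, 0, 160]],
  ],
)

```text
t: 16.45
tcp_pos: [0.5011, -0.1547, 0.189]
eef_rot: [[0.531, 0.848, -0.004], [0.848, -0.531, 0.003], [-0.0, -0.005, -1.0]]
contact_force: [1.3, -1.3, -0.2]
opening: 0.0353
```

Emit:
jog_arm(
  plan=[
    [[-2, -3, 1, 0, 0, 0.12, 160], [-2, -3, 0, 0, 0, 0.12, 160], [-2, -3, 0, 0, 0, 0.12, 160], [-1, -2, 0, 0, 0, 0.12, 160], [0, 0, 0, 0, 0, 0, 160]],
  ],
)

```text
t: 16.87
tcp_pos: [0.4335, -0.2641, 0.1986]
eef_rot: [[0.096, 0.995, -0.001], [0.995, -0.096, 0.0], [0.0, -0.001, -1.0]]
contact_force: [0.4, 0.4, -0.3]
opening: 0.0348
```

```bash
cat > chk.py <<'E'
from bf import *
s=monitor.observe();print(s['tcp_pos'],s['contact_force'])
tp=[.5257,-.1197,1.551]
for n in("top","scene","wrist"):
    c=capture(n);save(c,"end_"+n)
    S={t:silhouettes(n,t) for t in("tray","end_board","former_j","light_a","bradawl","knob")}
    for t,r in S.items():
        for e in r[:1]: print(n,t,round(e["confidence"],2),np.round(e["pixel"],1),e["pixels"].sum())
    # board+tray joint silhouette fit: board offset along tray x, using union mask
    if S["tray"] and S["end_board"]:
        k=cv2.morphologyEx((S["tray"][0]["pixels"]|S["end_board"][0]["pixels"]|S["knob"][0]["pixels"]).astype(np.uint8),cv2.MORPH_CLOSE,np.ones((9,9)))
        for g in(0,1,2,3,5):
            o=T(tp,np.array([[.069+g/1e3,0,0]]))[0];m=np.maximum(mask(c,tp,TRAY),mask(c,[o[0],o[1],tp[2]],BOARD));print("  gap",g,"mismatch",round(float(abs(m-k).sum()/k.sum()),4))
    best=[]
    v=c["frame"].astype(int).sum(2)
    for q in np.arange(2.2,3.2,.05):
        a=-1.047-q;P=T(tp,np.array([[.04*np.cos(a),.04*np.sin(a),z] for z in(.04,.046,.052,.058)]));px=np.array([proj(c,p) for p in P]).round().astype(int)
        if (px<1).any() or (px[:,0]>638).any() or (px[:,1]>478).any(): continue
        best.append((round(q,2),int(np.mean([v[y,x] for x,y in px]))))
    print("  dark along knob",sorted(best,key=lambda b:b[1])[:5])
E
python3 chk.py
```

```text
[ 0.4335 -0.2641  0.1986] [ 0.4475  0.4051 -0.3464]
top tray 0.68 [313.2 280.5] 8986
top end_board 0.79 [249.5 279.9] 1197
top former_j 0.93 [240.5 173.7] 1135
top light_a 0.76 [370.6 180.3] 1206
top bradawl 0.74 [406.3 223.6] 528
top knob 0.77 [292.4 284.4] 755
  gap 0 mismatch 0.0311
  gap 1 mismatch 0.0365
  gap 2 mismatch 0.042
  gap 3 mismatch 0.0502
  gap 5 mismatch 0.0691
  dark along knob [(np.float64(2.75), 142), (np.float64(2.55), 151), (np.float64(2.5), 157), (np.float64(2.65), 160), (np.float64(2.7), 162)]
scene tray 0.92 [384.7 261.5] 5265
scene end_board 0.9 [344.3 302.2] 3437
scene former_j 0.84 [237.5 276.5] 1360
scene light_a 0.68 [310.6 228.7] 564
scene bradawl 0.49 [355.5 225.1] 213
scene knob 0.84 [377.  278.2] 555
  gap 0 mismatch 0.0496
  gap 1 mismatch 0.0542
  gap 2 mismatch 0.0596
  gap 3 mismatch 0.0675
  gap 5 mismatch 0.0797
  dark along knob [(np.float64(2.8), 106), (np.float64(2.9), 107), (np.float64(2.85), 110), (np.float64(2.7), 114), (np.float64(2.75), 114)]
wrist tray 0.71 [428.4  95. ] 36953
wrist end_board 0.65 [625.6 201.4] 4659
wrist light_a 0.85 [623.8 197.3] 4458
wrist bradawl 0.56 [544.4 270.4] 2474
wrist knob 0.66 [410.4  26.1] 3955
  gap 0 mismatch 0.1295
  gap 1 mismatch 0.1295
  gap 2 mismatch 0.1295
  gap 3 mismatch 0.1295
  gap 5 mismatch 0.1295
  dark along knob [(np.float64(2.8), 35), (np.float64(2.75), 55), (np.float64(2.7), 73), (np.float64(2.5), 76), (np.float64(2.65), 78)]
```

```bash
python3 -c "
from h import *
print(ctrl.finish_job())"
```

```text
the job is handed in; nothing more can be done
None
```

The end board is back on, the cam lock is turned to its bite, and the job is handed in after about 17 s of robot time. No verdict was reported.

- **Fitting:** I slid the board onto the tray with its bolt and dowels in their openings. It stopped against the open cam at about 10 N, with a gap of about 3 mm.
- **Turning:** I gripped the knob and turned it clockwise from about 0.4 to about 2.64 rad, as the tool measured it. The push was about 2.7 N during the free turn and climbed steadily from about 2.4 rad to 5.8 N. I took that climb as the bite and stopped there, then released the knob and moved clear.
- **Tightness:** From force alone, the torque is about 0.13 N m above the free turn. Counting the wrist moment, it is nearer 0.15 to 0.2. Those two estimates disagree somewhat, but both lie within the tight range and well under 0.35.
- **Last checks:** In the top and scene pictures the board matched best at zero gap, and the tool touched nothing. The bystanders stayed within a few pixels of their first positions.
- **Checks that failed or disagreed:**
  - The wrist camera could not judge the gap.
  - The tracking of the board's edge stayed too rough to use.
  - The pictures put the knob at about 2.75 to 2.8 rad, not 2.64. I put that down to a grip about 3 mm off the knob's centre and did not confirm it.

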